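# Warm a roll: load the toaster's rack and hold the lever at the third notch

### The job

Take the long bread roll from the board and lay it lengthwise along the two wires of the warming rack on top of the toaster, centred, setting it down rather than dropping it, and let go of it. Then press the toaster's front lever down past its first two notches to the third, at the bottom of its travel, and hold it there: the lever springs back up, so finish while you are still pressing it down. Leave the round bun, the mug and the jar where they are.

Things in the scene. Friction and masses are not known exactly. Their poses are not given: they have to be found in the camera images.
- toaster: steel two-slot toaster standing on the counter, fixed: 170 deep (x) by 280 long (y) by 180 mm high. Origin: centre of its underside. x points to its back, away from the lever; y along its length and its slots; z up. Nothing else stands on its top but the wire rack.
- rack_mid (a point): the middle of the warming rack, level with the top of its wires: 12 mm behind the toaster's middle (+x), 205 mm above the counter, 25 mm above the toaster's top; axes as the toaster's. The rack is two parallel steel wires of 6 mm along y, 160 mm long, 32 mm apart (centre to centre), so 38 mm wide in all.
- roll: long crusty bread roll, firm, about 90 g (63 to 126): 116 long (its x) by 50 wide (y) by 42 mm high (z), a rounded block with a flat underside and three pale slashes on top. Origin: centre of its underside. It lies flat on the board.
- lever_top (a point): centre of the upper face of the toaster's lever: a black knob 30 (x) by 44 (y) by 14 mm high on the middle of the toaster's front face, which looks toward the robot. This point lies 33 mm in front of that face and, at rest, 177 mm above the counter (3 mm below the toaster's top). The knob moves straight down and has free room under and in front of it.
- lever (a joint): travel of the lever in m, downward: 0 at rest at the top, 0.0425 at the bottom stop. Notches are felt at 0.014, 0.028 and 0.042 (the third is practically at the stop). A spring pushes it back up all the way from anywhere: the push needed is about 7 N at the top, rises to at most 14 N on the humps between the notches, and is about 12 N at the third notch; it does not latch.
- board: wooden board on the counter, fixed, 260 (x) by 200 (y) by 16 mm high. Origin: centre of its underside.
- bun: round bread bun on the board, 74 mm in diameter, 42 mm high; not the one wanted. Origin: centre of its underside.
- mug: white ceramic mug on the counter, 80 mm in diameter, 90 mm high, with a handle at its +y. Origin: centre of its underside.
- jar: amber glass jar with a steel lid on the counter, 70 mm in diameter, 90 mm high. Origin: centre of its underside.
Things that resemble listed ones, but are neither listed nor needed, are in the scene too. Leave any purple or turquoise look-alike of the roll alone.

How it is judged:
By the outcome, as a careful person would: the job done as asked, in the order asked, and still so for the second after the job is handed in, while the arm keeps its last pose, push and grip.
It also fails if it takes over 51 s, if anything falls off the work surface, if the arm or the gripper's body presses on something with over 40 N, if the wrist force passes 120 N, or if a joint passes its speed limit or range.

### The arm

A 6-joint arm with a two-finger parallel gripper is mounted at the origin on the work surface. World frame = base frame: x ahead of the robot, y to its left, z up, the work surface at z = 0. Lengths are in mm, angles in degrees, forces in N, time in s.
With the tool pointing down it reaches from about 275 to 750 mm from the base axis. Payload 10.2 kg.
Tool frame: the origin (TCP) lies midway between the tips of the shut fingers; the grasp point (between the pads) lies 19 mm behind it (ctrl.hold_point_z is the distance from the TCP to the grasp point, in mm); z points along the fingers, y is the line along which they close (so a half turn about z gives the same grasp; the last joint's range is limited). The gripper opens to 85 mm and grips with 20 to 120 N. Pads are 22 mm wide; open, the fingers measure 114 mm over their backs; the gripper's body (76 mm by 85 mm) begins 54 mm behind the grasp point. The pads swing forward as they close: fully open they stand 13 mm farther back than shut.
Start: joints at [52.517, 17.928, 85.812, -0, 76.261, -12.8], TCP at [219.252, 477.032, 231.294] pointing down, gripper open.
Joint ranges: [-168.41, 168.41], [-55.51, 124.54], [10.69, 146.95], [-70.63, 250.63], [1, 178], [-165.06, 165.06]. Speed limits (degrees/s): [136.94, 136.94, 172.46, 180, 180, 180].

### API

Orientations are given as [roll, pitch, yaw] about the fixed x, y, z axes, in that order (R = Rz(yaw) Ry(pitch) Rx(roll)).
In Python, from station import ctrl, grab_frame, ticket gives the robot as it stands. The module is installed in compiled form; this text tells all that it offers.
- The arm moves only by the tool move_arm, never from a script. Its argument "rows" is one flat list of numbers, 4 for each row, row after row: the shift along the tool's x, y, z in units of 30 mm (1.0 is 30 mm), then the turn about the tool's z in rad. In form: [tx, ty, tz, roll, tx, ty, tz, roll, ...]. A call has 1 to 12 rows; each row shifts and turns the commanded pose from where the row before left it, along the tool's axes as they then stand; what a row does not reach is not made up. A row lasts 1/8 s, in which the tool goes at most 62.5 mm and 10.7 degrees, less where a joint would pass 70% of its speed; a pose out of reach is approached as far as the arm can. A call is refused whole if a number of a shift passes 1 or a number of a turn 0.188, either way. A call with a gripper value outside its range is refused whole. "grip" is the gripper's target within -1 to 1 (fully open at 1, half-way at 0, shut at -1), set as the call begins (left out, the last holds). The fingers move at their own pace and stop on an object; "newtons" is the grip in N (left out, the last holds). Time passes only in rows, so rows that do not move let the fingers close. It gives the time, the measured TCP pose, the force, the opening and the grip force at its end, in the units of the state.
- ctrl.get_obs(): the state, without advancing time (a new reading comes with each control period).
- grab_frame(name): name is "side" or "top" or "wrist"; returns a dict with "frame" (420x560x3 uint8, red, green, blue), "vertical_fov" (degrees; the focal length in pixels is half the picture's height over the tangent of half this angle, whatever the lens; pixels are square), "cx", "cy" (the principal point, pixels), "extrinsics" (4x4, takes a point from world to camera coordinates); the wrist camera has in their place "T_tool_cam" (4x4, takes a point from camera to tool coordinates, whose origin is the TCP and whose axes are the flange's). Camera axes: x right, y up, looking along -z (the intrinsics and any distortion apply to the point x, -y, -z); pixel columns grow to the right and rows downward; lengths in mm; the calibration is good to about 2 mm. A picture is of the moment at which its call begins: read the wrist's pose just before it. There is no depth.
- ticket.finish_job(): hands the job in; it is judged then, once.
The state is a dict: "time": time; "joint_pos": joint angles; "dq": joint speeds; "joint_torque": joint torques, N m; "position": TCP position; "tcp_rot": TCP orientation; "contact_force": force on the tool from outside, world axes, zero at the start; "torque": the same for the moment, N m; "finger_gap": finger opening in mm; "grip_force": force on a finger pad.
Only numpy, scipy, OpenCV 4.12 (cv2) and the standard library are available. Lean on these libraries where they do the work, as an engineer would, in place of code of your own. Each camera call takes 0.05 s, during which the arm holds its last target. There are 200 camera calls.

## Working session

There is one attempt and no reset: what is moved stays moved. The work goes in short steps, Python scripts to look and compute and a tool call to move; the robot and the scene stay as the last step left them, time stands still between calls to the robot, and variables do not carry over. Pictures are saved under pics/ and viewed, at most 10 in all, crops included, and the job is handed in when it is done.

Besides the shell and the picture viewer there is one more tool, called after "Emit:" by a JSON object that holds its "op" and its "data", one argument or row to a line. move_arm: Moves the arm, as the interface text tells. Its arguments: {"type":"object","properties":{"rows":{"type":"array","items":{"type":"number"}},"grip":{"type":"number"},"newtons":{"type":"number"}},"required":["rows"]}

```bash
mkdir -p pics; python3 - <<'E'
from station import ctrl, grab_frame
import cv2,pickle
d={}
o=ctrl.get_obs(); print({k:o[k] for k in('time','position','tcp_rot','finger_gap','contact_force')}, ctrl.hold_point_z)
for n in("side","top","wrist"):
    f=grab_frame(n); d[n]=f
    cv2.imwrite(f'pics/{n}0.png',f['frame'][:,:,::-1])
    print(n,{k:v for k,v in f.items() if k!='frame'})
pickle.dump((o,d),open('f0.pkl','wb'))
E
```

```text
{'time': 0.0, 'position': array([219.09300537, 476.81067471, 230.74053092]), 'tcp_rot': array([-1.79927023e+02, -1.53916888e-02,  1.55318118e+02]), 'finger_gap': 85.07090273541888, 'contact_force': array([ 0.79816327, -0.6255921 ,  0.62180053])} 18.700000000000003
side {'vertical_fov': 56.503715780532985, 'cx': 275.98699491104156, 'cy': 210.19570613548944, 'extrinsics': array([[ 9.78853779e-01, -2.04503149e-01, -4.87258782e-03,
        -5.19092705e+02],
       [ 1.57588517e-01,  7.38681771e-01,  6.55374016e-01,
        -1.70246495e+02],
       [-1.30426758e-01, -6.42283196e-01,  7.55288791e-01,
        -9.77981362e+02],
       [ 0.00000000e+00,  0.00000000e+00,  0.00000000e+00,
         1.00000000e+00]])}
top {'vertical_fov': 57.602514899684934, 'cx': 275.7041965244328, 'cy': 202.50304889050372, 'extrinsics': array([[ 1.08640096e-02, -9.99908071e-01, -8.11313952e-03,
        -1.32864635e+01],
       [ 9.81801520e-01,  9.12815553e-03,  1.89690409e-01,
        -5.66501852e+02],
       [-1.89598913e-01, -1.00262911e-02,  9.81810433e-01,
        -1.19742490e+03],
       [ 0.00000000e+00,  0.00000000e+00,  0.00000000e+00,
         1.00000000e+00]])}
wrist {'vertical_fov': 70.46855503767446, 'cx': 279.8975195865417, 'cy': 210.11333203525015, 'T_tool_cam': array([[-3.52360579e-04,  9.54292083e-01,  2.98875386e-01,
         7.67790765e+01],
       [ 9.99999715e-01,  5.36022678e-04, -5.32535385e-04,
        -3.44836181e-01],
       [-6.68398286e-04,  2.98875113e-01, -9.54291999e-01,
        -1.41887117e+02],
       [ 0.00000000e+00,  0.00000000e+00,  0.00000000e+00,
         1.00000000e+00]])}
```

View pics/top0.png

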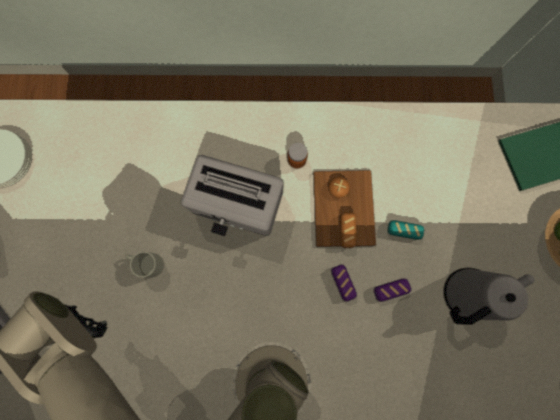

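View pics/side0.png

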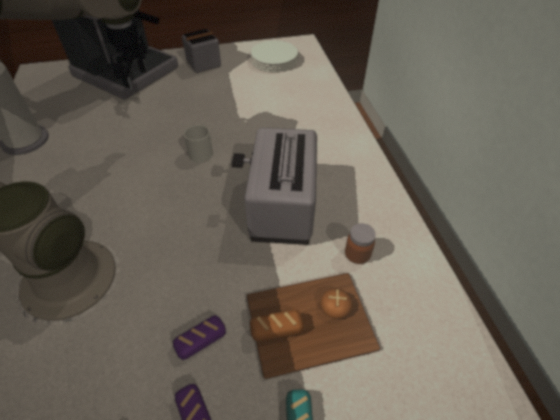

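The top view shows the toaster around (232,195), its lever knob at about (219,228), the roll at (348,227) on the board, the bun at (339,186), the jar at (297,155) and the mug at (144,264). The side view shows the same layout, with the roll at (277,323) and the toaster at (283,185). I'll enlarge the roll and toaster regions.

```bash
cat > h.py <<'E'
import numpy as np,cv2
def K(f):
    h=f['frame'].shape[0]; F=h/2/np.tan(np.radians(f['vertical_fov'])/2); return F
def ray_z(f,u,v,z,E=None):
    E=f['extrinsics'] if E is None else E
    F=K(f); d=np.array([(u-f['cx'])/F,-(v-f['cy'])/F,-1]); R=E[:3,:3]; c=-R.T@E[:3,3]; w=R.T@d
    return c+w*(z-c[2])/w[2]
def proj(f,P,E=None):
    E=f['extrinsics'] if E is None else E
    q=(np.c_[np.atleast_2d(P),np.ones(len(np.atleast_2d(P)))]@E.T)[:,:3]; F=K(f)
    return np.c_[f['cx']+F*q[:,0]/-q[:,2], f['cy']-F*q[:,1]/-q[:,2]]
E
python3 - <<'E'
import pickle,cv2,numpy as np
o,d=pickle.load(open('f0.pkl','rb'))
t=d['top']['frame'][:,:,::-1]; s=d['side']['frame'][:,:,::-1]
def c(im,x,y,w,h,k): return cv2.resize(im[y:y+h,x:x+w],None,fx=k,fy=k,interpolation=cv2.INTER_CUBIC)
a=c(t,170,145,225,110,3.5); cv2.imwrite('pics/topc.png',a)
b=c(s,220,110,170,275,2.15)
b1=c(s,225,115,110,145,4); b2=c(s,235,265,90,100,4)
H=np.zeros((580,800,3),np.uint8); H[:580,:440]=b1; H[:400,440:800]=b2; cv2.imwrite('pics/sidec.png',H)
E
```

```text
(no output)
```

View pics/topc.png

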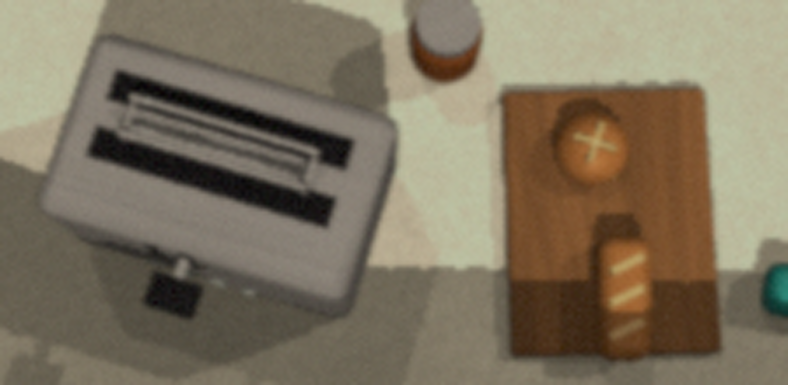

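View pics/sidec.png

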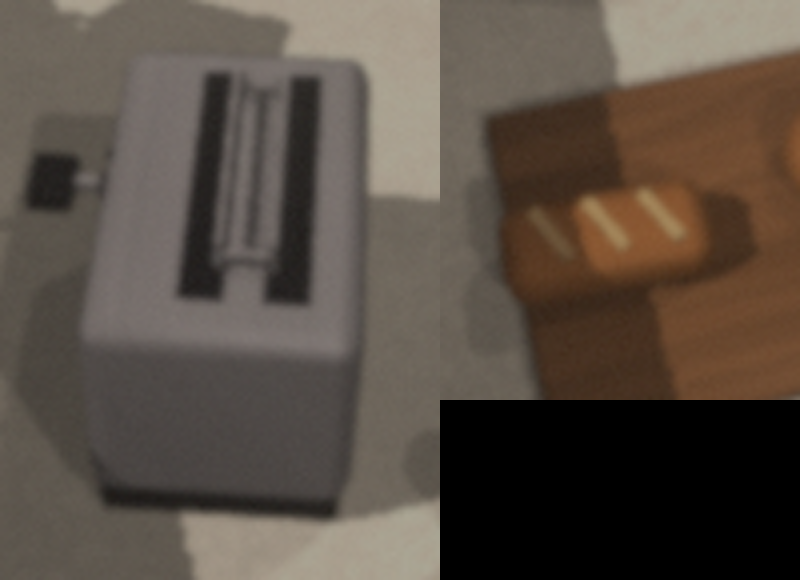

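The crops (3.5x top, 4x side) show:
- **Rack wires, top crop:** they run from about (126,111) to (314,168).
- **Lever knob, top crop:** about (173,295).
- **Roll, top crop:** spans x 600–650 and y 237–357.
- **Side crop:** the roll spans x 503–708 in the right panel, and the rack centre is near (248,170).

Next I'll triangulate these points.

```bash
python3 - <<'E'
import pickle,numpy as np
from h import *
np.set_printoptions(precision=1,suppress=True)
o,d=pickle.load(open('f0.pkl','rb')); T=d['top'];S=d['side']
t=lambda x,y:(170+(x+.5)/3.5-.5,145+(y+.5)/3.5-.5)
s=lambda x,y:(225+(x+.5)/4-.5,115+(y+.5)/4-.5)
s2=lambda x,y:(235+(x-440+.5)/4-.5,265+(y+.5)/4-.5)
for n in 'TS':
    f=eval(n); E=f['extrinsics']; print('cam',n,-E[:3,:3].T@E[:3,3])
print('rack ends top'); A=ray_z(T,*t(126,111),205);B=ray_z(T,*t(314,168),205); print(A,B,(A+B)/2,np.linalg.norm(A-B),np.degrees(np.arctan2(*(A-B)[1::-1])))
sl=[(115,71),(354,140),(347,167),(108,97),(95,128),(335,200),(328,227),(89,153)]
P=np.array([ray_z(T,*t(*p),180) for p in sl]); print('slots',P[:,:2].tolist(),P.mean(0))
print('rack side');A=ray_z(S,*s(258,84),205);B=ray_z(S,*s(245,258),205); print(A,B,(A+B)/2,np.linalg.norm(A-B))
P=[ray_z(S,*s(*p),180) for p in [(205,73),(232,73),(222,299),(178,296),(293,76),(322,76),(310,303),(265,300)]];print(np.mean(P,0))
print('knob top',ray_z(T,*t(173,295),172)); print('knob side',ray_z(S,*s(52,181),170))
for p in[(603,238),(648,238),(650,356),(603,356),(625,238),(627,357),(626,297)]: print('roll',p,ray_z(T,*t(*p),45))
for p in[(503,235),(708,230),(600,182),(600,305),(605,235)]: print('rollS',p,ray_z(S,*s2(*p),40))
for p in[(503,87),(702,87),(720,350),(513,354)]: print('board',ray_z(T,*t(*p),16))
E
```

```text
cam T [ 329.3  -20.1 1283. ]
cam S [ 407.4 -608.5  847.7]
rack ends top
[613.3 196.1 205. ] [566.1  38.4 205. ] [589.7 117.3 205. ] 164.60357998126605 73.33468588394156
slots [[655.1794197237048, 212.2220017408992], [596.1633136397936, 6.329964818528808], [572.6695524902402, 11.932162152383203], [632.0640752697423, 217.12410314465023], [604.6957170755206, 226.88761794384325], [544.1744342681051, 21.61728066801574], [521.0809310013511, 27.112918064406667], [582.8356733666902, 230.88972846702222]] [588.6 119.3 180. ]
rack side
[604.6 183.  205. ] [560.7  27.3 205. ] [582.6 105.2 205. ] 161.71361248693984
[588.  120.6 180. ]
knob top [463.5 156.1 172. ]
knob side [462.6 157.2 170. ]
roll (603, 238) [ 536.5 -225.    45. ]
roll (648, 238) [ 536.9 -267.1   45. ]
roll (650, 356) [ 426.8 -265.8   45. ]
roll (603, 356) [ 426.3 -222.6   45. ]
roll (625, 238) [ 536.7 -245.6   45. ]
roll (627, 357) [ 425.6 -244.7   45. ]
roll (626, 297) [ 481.2 -245.2   45. ]
rollS (503, 235) [ 425.  -230.9   40. ]
rollS (708, 230) [ 535.4 -251.2   40. ]
rollS (600, 182) [ 483.3 -211.1   40. ]
rollS (600, 305) [ 469.  -280.3   40. ]
rollS (605, 235) [ 479.6 -242.4   40. ]
board [ 690.6 -135.2   16. ]
board [ 692.2 -330.    16. ]
board [ 435.4 -337.7   16. ]
board [ 429.6 -142.6   16. ]
```

Both views agree:
- **rack_mid:** about (588.5,118), toaster yaw −16.5°.
- **Lever:** about (463.5,156). The toaster geometry predicts (464,155).
- **Roll:** about (481,−245), yaw about −0.5°, measured length 111 mm against the given 116.

I'll move over the roll now.

Emit:
{"op": "move_arm", "data": {
  "rows": [-0.9,-0.91,0,0,-0.9,-0.91,0,0,-0.9,-0.91,0,0,-0.9,-0.91,0,0,-0.9,-0.91,0,0,-0.9,-0.91,0,0,-0.9,-0.91,0,0,-0.9,-0.91,0,0,-0.9,-0.91,0,0,-0.9,-0.91,0,0],
  "grip": 1
}}

```text
time: 1.4
position: [350.8, 115.0, 231.3]
tcp_rot: [180.0, 0.0, 155.3]
contact_force: [0.8, 0.3, -0.1]
finger_gap: 85.6
grip_force: 0.0
```

Emit:
{"op": "move_arm", "data": {
  "rows": [-0.9,-0.91,0,0,-0.9,-0.91,0,0,-0.9,-0.91,0,0,-0.9,-0.91,0,0,-0.9,-0.91,0,0,-0.9,-0.91,0,0,-0.9,-0.91,0,0,-0.9,-0.91,0,0,-0.9,-0.91,0,0,-0.9,-0.91,0,0]
}}

```text
time: 2.65
position: [482.1, -245.8, 231.0]
tcp_rot: [180.0, -0.0, 155.3]
contact_force: [0.3, -0.1, 0.0]
finger_gap: 85.4
grip_force: 0.0
```

Emit:
{"op": "move_arm", "data": {
  "rows": [0,0,0,0.18,0,0,0,0.18,0,0,0,0.18,0,0,0,0.18,0,0,0,0.18,0,0,0,0.18,0,0,0,0.18,0,0,0,0.18]
}}

```text
time: 3.65
position: [481.8, -244.5, 231.0]
tcp_rot: [-180.0, -0.0, 72.5]
contact_force: [-0.8, -0.4, -0.2]
finger_gap: 85.6
grip_force: 0.0
```

Emit:
{"op": "move_arm", "data": {
  "rows": [0,0,0,0.18,0,0,0,0.18,0,0,0,0.18,0,0,0,0.18,0,0,0,0.18,0,0,0,0.18,0,0,0,0.18,0,0,0,0]
}}

```text
time: 4.65
position: [481.8, -244.5, 231.1]
tcp_rot: [-180.0, 0.0, 0.7]
contact_force: [0.2, -0.0, 0.3]
finger_gap: 85.5
grip_force: 0.0
```

```bash
python3 - <<'E'
from station import ctrl, grab_frame
import cv2,pickle
o=ctrl.get_obs(); print({k:o[k] for k in('time','joint_pos','position','tcp_rot','contact_force')})
f=grab_frame('wrist'); pickle.dump((o,f),open('w1.pkl','wb'))
cv2.imwrite('pics/w1.png',f['frame'][:,:,::-1])
E
```

```text
{'time': 4.65, 'joint_pos': array([-3.93366212e+01,  1.98908172e+01,  8.31421822e+01, -1.75967770e-03,
        7.69942138e+01,  4.99518903e+01]), 'position': array([ 481.83399795, -244.53287023,  231.07995092]), 'tcp_rot': array([-1.79983802e+02,  2.19349724e-02,  7.11888040e-01]), 'contact_force': array([ 0.21549957, -0.00426903,  0.28525174])}
```

View pics/w1.png

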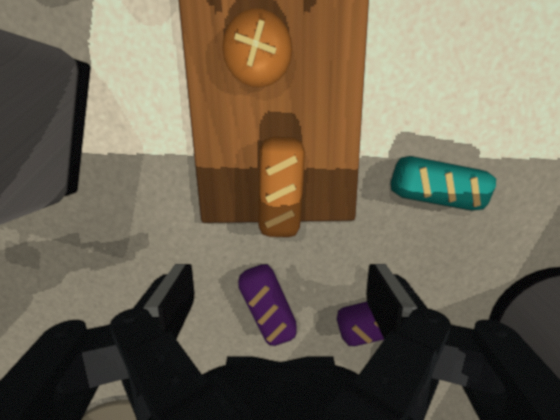

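The wrist view shows the roll spanning columns 259–303 and rows 138–236 on the board, with the bun at (257,48) and the look-alikes outside the board. Projecting the roll:

```bash
cat >> h.py <<'E'
from scipy.spatial.transform import Rotation as Ro
def wE(o,f):
    M=np.eye(4); M[:3,:3]=Ro.from_euler('xyz',o['tcp_rot'],degrees=True).as_matrix(); M[:3,3]=o['position']
    return np.linalg.inv(M@f['T_tool_cam'])
E
python3 - <<'E'
import pickle
from h import *
np.set_printoptions(precision=1,suppress=True)
o,f=pickle.load(open('w1.pkl','rb')); E=wE(o,f)
for p in[(259,185),(303,185),(281,138),(280,236),(268,230),(296,145),(264,145),(281,187)]: print(p,ray_z(f,*p,40,E))
print('slashes',[ray_z(f,*p,58,E) for p in[(282,165),(280.5,193),(279.5,219)]])
for p in[(180,0),(369,0),(358,220),(202,222)]: print('board',ray_z(f,*p,16,E))
P=[[481+sx*54,-245+sy*22,z] for z in(16,58) for sx in(-1,1) for sy in(-1,1)]; print(proj(f,P,E))
print('tcp',proj(f,[o['position']],E))
_,d=pickle.load(open('f0.pkl','rb'))
E
```

```text
(259, 185) [ 483.3 -220.5   40. ]
(303, 185) [ 483.9 -270.8   40. ]
(281, 138) [ 535.9 -245.    40. ]
(280, 236) [ 420.8 -245.3   40. ]
(268, 230) [ 428.4 -230.8   40. ]
(296, 145) [ 528.7 -261.5   40. ]
(264, 145) [ 528.2 -226.4   40. ]
(281, 187) [ 481.3 -245.7   40. ]
slashes [array([ 509.3, -246.3,   58. ]), array([ 478.7, -245.1,   58. ]), array([ 448.7, -244.4,   58. ])]
board [ 671.6 -139.1   16. ]
board [ 673.9 -333.9   16. ]
board [ 434.1 -344.2   16. ]
board [ 429.  -145.8   16. ]
[[297.1 224.6]
 [262.6 224.2]
 [299.8 137.7]
 [262.1 137.2]
 [299.1 237.2]
 [260.6 236.8]
 [302.4 140.4]
 [259.8 139.8]]
tcp [[279.9 266.5]]
```

Roll centre is (479.5,−245.5), yaw about −1°, length 115 mm, which fits. I'll descend to TCP z = 20 and grip.

Emit:
{"op": "move_arm", "data": {
  "rows": [-0.08,0.03,0.8,0.03,0,0,0.9,0,0,0,0.9,0,0,0,0.9,0,0,0,0.9,0,0,0,0.8,0,0,0,0.7,0,0,0,0.6,0,0,0,0.4,0,0,0,0.13,0,0,0,0,0]
}}

```text
time: 6.08
position: [479.7, -245.6, 20.6]
tcp_rot: [180.0, -0.0, -1.1]
contact_force: [0.8, -0.5, 0.2]
finger_gap: 85.6
grip_force: 0.0
```

Emit:
{"op": "move_arm", "data": {
  "rows": [0,0,0,0,0,0,0,0,0,0,0,0,0,0,0,0,0,0,0,0,0,0,0,0],
  "grip": -1,
  "newtons": 25
}}

```text
time: 6.82
position: [479.8, -245.7, 20.9]
tcp_rot: [180.0, -0.0, -1.1]
contact_force: [0.5, -0.4, 5.5]
finger_gap: 49.7
grip_force: 27.3
```

Emit:
{"op": "move_arm", "data": {
  "rows": [0,0,-0.2,0,0,0,-0.5,0,0,0,-0.8,0,0,0,-0.9,0,0,0,-0.9,0,0,0,-0.9,0,0,0,-0.9,0,0,0,-0.9,0,0,0,-0.9,0,0,0,-0.8,0,0,0,-0.5,0,0,0,0,0]
}}

```text
time: 8.32
position: [479.6, -245.6, 267.3]
tcp_rot: [179.9, -0.1, -1.1]
contact_force: [0.2, -1.0, -0.6]
finger_gap: 49.5
grip_force: 26.7
```

```bash
python3 - <<'E'
from station import ctrl
from h import *
o=ctrl.get_obs(); print(o['time'],o['position'],o['tcp_rot'],o['contact_force'],o['finger_gap'],o['grip_force'],o['joint_pos'])
R=Ro.from_euler('xyz',o['tcp_rot'],degrees=True).as_matrix()
print(R.T@(np.array([588.5,118,270])-o['position'])/30, np.radians(o['tcp_rot'][2]-73.5))
E
```

```text
8.325 [ 479.63610076 -245.56952069  267.26872499] [ 1.79939652e+02 -7.58603450e-02 -1.09778504e+00] [ 0.21165474 -0.9883639  -0.5796148 ] 49.54349902444843 26.688709259033203 [-3.95763494e+01  1.83080309e+01  7.99095316e+01 -4.16810829e-05
  8.16855009e+01  5.15214816e+01]
[  3.39606307 -12.18618507  -0.09938164] -1.3019769636991043
```

Emit:
{"op": "move_arm", "data": {
  "rows": [0.1,-0.4,0,0,0.23,-0.8,0,0,0.23,-0.85,0,0,0.23,-0.85,0,0,0.23,-0.85,0,0,0.23,-0.85,0,0,0.23,-0.85,0,0,0.23,-0.85,0,0,0.23,-0.85,0,0,0.23,-0.85,0,0,0.23,-0.85,0,0,0.23,-0.85,0,0]
}}

```text
time: 9.82
position: [563.7, 45.6, 265.3]
tcp_rot: [-180.0, 0.1, -1.1]
contact_force: [0.6, -0.8, -0.8]
finger_gap: 49.6
grip_force: 26.7
```

Emit:
{"op": "move_arm", "data": {
  "rows": [0.23,-0.85,0,0,0.23,-0.85,0,0,0.23,-0.7,0,0,0.17,-0.09,0,0,0,0,0,-0.1,0,0,0,-0.16,0,0,0,-0.16,0,0,0,-0.16,0,0,0,-0.16,0,0,0,-0.16,0,0,0,-0.16,0,0,0,-0.16]
}}

```text
time: 11.32
position: [591.0, 117.6, 265.8]
tcp_rot: [-179.9, 0.0, 69.1]
contact_force: [-0.1, 0.5, -0.2]
finger_gap: 50.1
grip_force: 26.8
```

Emit:
{"op": "move_arm", "data": {
  "rows": [0,0,0,-0.082,0,0,0,0]
}}

```text
time: 11.58
position: [591.0, 117.6, 265.9]
tcp_rot: [-179.9, 0.0, 73.4]
contact_force: [0.3, 0.6, -1.3]
finger_gap: 49.4
grip_force: 26.8
```

```bash
python3 - <<'E'
from station import ctrl, grab_frame
import cv2,pickle
o=ctrl.get_obs(); print({k:o[k] for k in('time','joint_pos','position','tcp_rot','contact_force','finger_gap')})
f=grab_frame('wrist'); pickle.dump((o,f),open('w2.pkl','wb'))
cv2.imwrite('pics/w2.png',cv2.resize(f['frame'][:,:,::-1],(800,600),interpolation=cv2.INTER_CUBIC))
E
```

```text
{'time': 11.575, 'joint_pos': array([ 1.33777430e-01,  2.69039768e+01,  6.78011568e+01, -9.35395944e-03,
        8.53513877e+01,  1.67119692e+01]), 'position': array([591.03721007, 117.63876404, 265.92165578]), 'tcp_rot': array([-1.79948547e+02,  2.51820016e-02,  7.34225823e+01]), 'contact_force': array([ 0.33394656,  0.6483571 , -1.27966228]), 'finger_gap': 49.43671622334235}
```

View pics/w2.png

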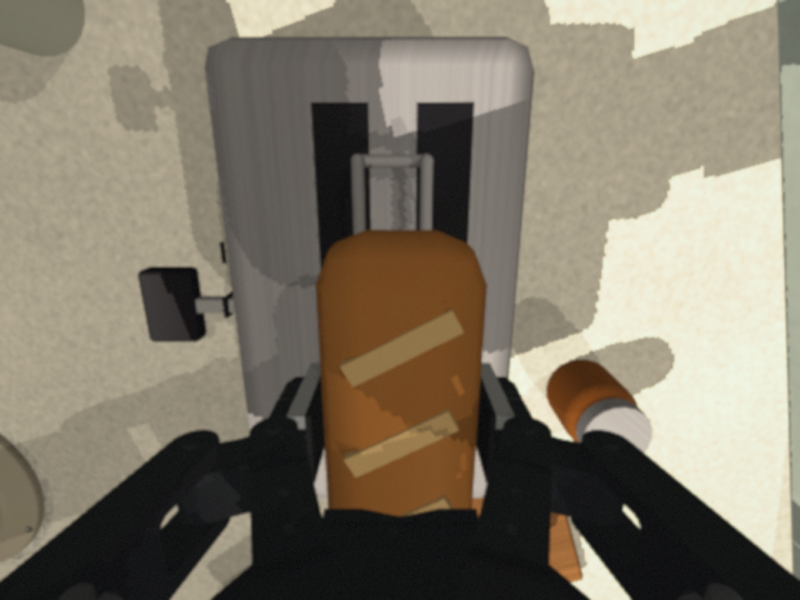

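The wrist view (1.43x) shows the held roll lined up along the rack. The rack's far end is at (392,155), with outer wire edges at 351 and 433. The knob is at about (172,304), and the roll spans 318–485. Now the offsets from these:

```bash
python3 - <<'E'
import pickle
from h import *
np.set_printoptions(precision=1,suppress=True)
o,f=pickle.load(open('w2.pkl','rb')); E=wE(o,f)
R=Ro.from_euler('xyz',o['tcp_rot'],degrees=True).as_matrix()
def m(n,u,v,z):
    P=ray_z(f,(u+.5)*.7-.5,(v+.5)*.7-.5,z,E); print(n,P,'tool',R.T@(P-o['position']))
for n,u,v,z in[('wireL end',351,157,205),('wireR end',433,157,205),('wireL',354,220,205),('wireR',433,220,205),('bar far',392,153,205),('bar near',392,165,205),
 ('slotL',312,103,180),('slotLr',368,102,180),('slotRl',417,102,180),('slotR',474,103,180),('slotL2',317,225,180),('slotR2',470,225,180),
 ('toastL',208,70,172),('toastR',533,70,172),('rear',370,38,175),('knobTL',140,270,177),('knobTR',196,267,177),('knobBL',149,340,177),('knobBR',204,338,177),
 ('rollL',318,290,282),('rollR',486,290,282),('rollL2',328,500,282),('rollR2',474,500,282),('rollend',402,230,285)]: m(n,u,v,z)
E
```

```text
wireL end [592.3 201.4 205. ] tool [ 80.7 -22.6  60.9]
wireR end [627.8 190.8 205. ] tool [80.7 14.5 60.9]
wireL [584.7 174.3 205. ] tool [ 52.5 -22.2  60.9]
wireR [620.4 163.6 205. ] tool [52.5 15.1 60.9]
bar far [610.6 197.8 205. ] tool [82.4 -4.1 60.9]
bar near [609.1 192.8 205. ] tool [77.2 -4.1 60.9]
slotL [579.5 232.  180. ] tool [106.4 -43.6  85.9]
slotLr [606.  224.6 180. ] tool [106.8 -16.1  85.9]
slotRl [629.  217.7 180. ] tool [106.8   7.9  85.9]
slotR [655.7 209.3 180. ] tool [106.3  35.8  85.8]
slotL2 [561.5 175.4 180. ] tool [ 47.  -44.7  85.9]
slotR2 [639.6 152.1 180. ] tool [46.9 36.8 85.9]
toastL [533.9 262.4 172. ] tool [122.5 -95.9  94. ]
toastR [688.8 216.2 172. ] tool [122.4  65.7  93.8]
rear [615.4 251.9 175. ] tool [135.7 -14.9  90.9]
knobTL [457.9 179.9 177. ] tool [  21.7 -145.3   89. ]
knobTR [488.5 172.6 177. ] tool [  23.4 -113.9   89. ]
knobBL [443.6 140.3 177. ] tool [ -20.3 -147.7   89.1]
knobBR [475.  132.2 177. ] tool [ -19.1 -115.3   89. ]
rollL [577.8 163.4 282. ] tool [ 40.1 -25.8 -16.1]
rollR [627.4 148.7 282. ] tool [ 40.1  26.  -16.1]
rollL2 [554.2  87.6 282. ] tool [-39.3 -26.7 -16. ]
rollR2 [605.1  72.4 282. ] tool [-39.3  26.4 -16.1]
rollend [607.9 174.1 285. ] tool [ 58.9   0.1 -19.1]
```

Rack centreline is about 3.5 mm toward −y of the tool; lengthwise position and yaw are fine. The roll's underside is 4.9 mm below the TCP, so contact should come at TCP z ≈ 210.

Emit:
{"op": "move_arm", "data": {
  "rows": [0,-0.12,0.2,0,0,0,0.4,0,0,0,0.45,0,0,0,0.4,0,0,0,0.22,0,0,0,0.1,0,0,0,0,0,0,0,0,0]
}}

```text
time: 12.62
position: [587.9, 119.2, 213.7]
tcp_rot: [180.0, -0.0, 73.5]
contact_force: [0.6, 0.3, -1.3]
finger_gap: 49.8
grip_force: 26.7
```

Emit:
{"op": "move_arm", "data": {
  "rows": [0,0,0.04,0,0,0,0,0]
}}

```text
time: 12.88
position: [587.8, 119.1, 212.1]
tcp_rot: [180.0, -0.0, 73.5]
contact_force: [0.3, -0.1, -1.6]
finger_gap: 49.7
grip_force: 26.7
```

Emit:
{"op": "move_arm", "data": {
  "rows": [0,0,0.03,0,0,0,0,0]
}}

```text
time: 13.12
position: [587.7, 119.2, 211.1]
tcp_rot: [-180.0, 0.0, 73.5]
contact_force: [1.3, 0.5, -0.8]
finger_gap: 49.5
grip_force: 26.7
```

Emit:
{"op": "move_arm", "data": {
  "rows": [0,0,0.03,0,0,0,0,0]
}}

```text
time: 13.38
position: [587.7, 119.1, 210.2]
tcp_rot: [-180.0, 0.0, 73.5]
contact_force: [-0.5, 0.4, -0.9]
finger_gap: 49.7
grip_force: 26.7
```

Emit:
{"op": "move_arm", "data": {
  "rows": [0,0,0.03,0,0,0,0,0]
}}

```text
time: 13.62
position: [587.8, 119.1, 209.9]
tcp_rot: [180.0, -0.0, 73.5]
contact_force: [-2.6, -0.1, 4.0]
finger_gap: 49.6
grip_force: 27.1
```

Contact is at the expected height. I'll open the gripper and rise.

Emit:
{"op": "move_arm", "data": {
  "rows": [0,0,0,0,0,0,0,0,0,0,0,0,0,0,0,0,0,0,0,0],
  "grip": 1
}}

```text
time: 14.25
position: [587.7, 119.1, 209.3]
tcp_rot: [-180.0, 0.0, 73.5]
contact_force: [0.8, 0.4, 0.7]
finger_gap: 85.5
grip_force: 0.0
```

Emit:
{"op": "move_arm", "data": {
  "rows": [0,0,-0.2,0,0,0,-0.5,0,0,0,-0.8,0,0,0,-0.8,0,0,0,-0.8,0,0,0,0,0]
}}

```text
time: 15.0
position: [588.3, 119.2, 304.9]
tcp_rot: [179.7, -0.1, 73.5]
contact_force: [0.1, -0.2, -0.4]
finger_gap: 85.6
grip_force: 0.0
```

```bash
python3 - <<'E'
from station import ctrl, grab_frame
import cv2,pickle,numpy as np
o=ctrl.get_obs(); print({k:o[k] for k in('time','position','tcp_rot','contact_force','finger_gap')})
f=grab_frame('wrist'); s=grab_frame('side'); pickle.dump((o,f,s),open('w3.pkl','wb'))
H=np.zeros((600,800,3),np.uint8)
H[:300,:400]=cv2.resize(f['frame'][:,:,::-1],(400,300),interpolation=cv2.INTER_AREA)
H[:580,400:]=cv2.resize(s['frame'][115:260,230:330,::-1],(400,580),interpolation=cv2.INTER_CUBIC)
cv2.imwrite('pics/w3.png',H)
R=np.array(0)
E
```

```text
{'time': 15.0, 'position': array([588.30599043, 119.18779111, 304.88763223]), 'tcp_rot': array([ 1.79744358e+02, -7.68804513e-02,  7.35048817e+01]), 'contact_force': array([ 0.14234519, -0.1561738 , -0.40456184]), 'finger_gap': 85.55791447987961}
```

View pics/w3.png

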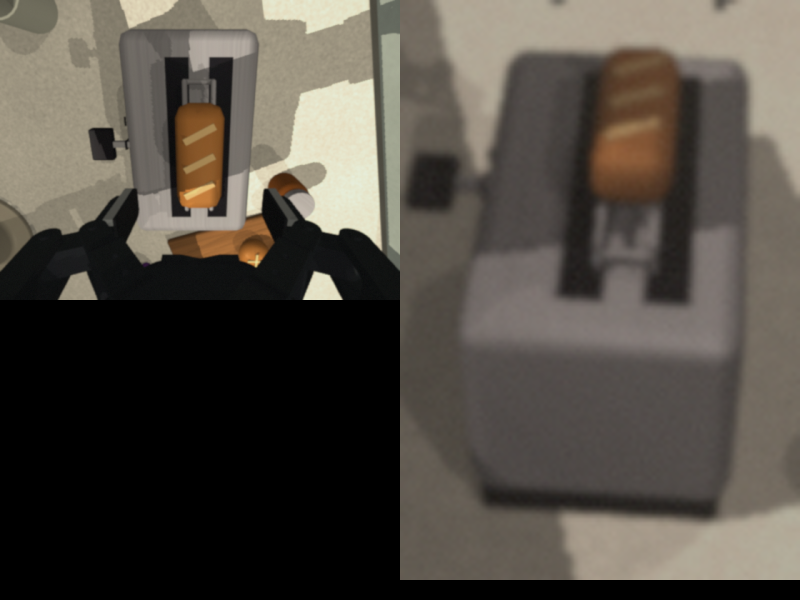

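The roll rests on both wires, centred and parallel to them. In the side panel it sits over the rack, with a wire end showing below. Next I'll move over the lever with fingers shut and turn 90°, so the fingers spread along the toaster's front face.

Emit:
{"op": "move_arm", "data": {
  "rows": [0,-0.6,0,0,0,-0.9,0,0,0,-0.9,0,0,0,-0.9,0,0,0,-0.7,0,0,0,-0.37,0,0,0,0,0,0],
  "grip": -1
}}

```text
time: 15.98
position: [461.9, 156.4, 302.2]
tcp_rot: [-180.0, 0.0, 73.5]
contact_force: [0.6, -0.5, 0.3]
finger_gap: 0.0
grip_force: 0.0
```

Emit:
{"op": "move_arm", "data": {
  "rows": [0,0,0,-0.17,0,0,0,-0.17,0,0,0,-0.17,0,0,0,-0.17,0,0,0,-0.17,0,0,0,-0.17,0,0,0,-0.17,0,0,0,-0.17,0,0,0,-0.17,0,0,0,-0.04,0,0,0,0]
}}

```text
time: 17.35
position: [462.6, 156.1, 302.0]
tcp_rot: [-180.0, -0.0, 163.4]
contact_force: [0.2, 0.5, -0.9]
finger_gap: -0.1
grip_force: 0.0
```

```bash
python3 - <<'E'
from station import ctrl
from h import *
o=ctrl.get_obs(); print({k:o[k] for k in('time','joint_pos','position','tcp_rot','contact_force','finger_gap')})
R=Ro.from_euler('xyz',o['tcp_rot'],degrees=True).as_matrix()
print(R.T@(np.array([462.5,156,182])-o['position'])/30)
E
```

```text
{'time': 17.35, 'joint_pos': array([ 4.86804082e+00,  1.07757927e+01,  8.44711445e+01, -3.91972412e-03,
        8.47867828e+01, -6.85302519e+01]), 'position': array([462.59883258, 156.10237279, 301.9733115 ]), 'tcp_rot': array([-1.79984026e+02, -2.99514825e-02,  1.63398646e+02]), 'contact_force': array([ 0.20620522,  0.45443377, -0.8850153 ]), 'finger_gap': -0.07119348233485645}
[ 9.15833647e-05 -3.09646652e-03  3.99911200e+00]
```

Emit:
{"op": "move_arm", "data": {
  "rows": [0,0,0.4,0,0,0,0.8,0,0,0,0.9,0,0,0,0.9,0,0,0,0.6,0,0,0,0.3,0,0,0,0.1,0,0,0,0,0]
}}

```text
time: 18.35
position: [462.3, 156.4, 182.7]
tcp_rot: [180.0, 0.0, 163.4]
contact_force: [-0.7, -0.1, 0.5]
finger_gap: 0.1
grip_force: 0.0
```

Emit:
{"op": "move_arm", "data": {
  "rows": [0,0,0.12,0,0,0,0.1,0,0,0,0.1,0,0,0,0,0]
}}

```text
time: 18.85
position: [462.3, 156.4, 173.7]
tcp_rot: [180.0, 0.1, 163.5]
contact_force: [-3.9, -0.8, 10.5]
finger_gap: -0.2
grip_force: 4.7
```

Contact came at the expected height, with 10.5 N. I'll continue down.

Emit:
{"op": "move_arm", "data": {
  "rows": [0,0,0.15,0,0,0,0.2,0,0,0,0.2,0,0,0,0.2,0,0,0,0.2,0,0,0,0.15,0,0,0,0.07,0,0,0,0,0]
}}

```text
time: 19.85
position: [462.3, 156.4, 138.2]
tcp_rot: [180.0, 0.0, 163.5]
contact_force: [-2.0, -1.2, 5.9]
finger_gap: -0.1
grip_force: 3.2
```

Emit:
{"op": "move_arm", "data": {
  "rows": [0,0,0.05,0,0,0,0.03,0,0,0,0,0]
}}

```text
time: 20.23
position: [462.3, 156.4, 136.1]
tcp_rot: [180.0, 0.1, 163.5]
contact_force: [-2.9, -0.6, 8.6]
finger_gap: -0.0
grip_force: 4.2
```

Emit:
{"op": "move_arm", "data": {
  "rows": [0,0,0.04,0,0,0,0,0]
}}

```text
time: 20.48
position: [462.3, 156.4, 135.0]
tcp_rot: [180.0, 0.1, 163.5]
contact_force: [-3.7, 0.0, 10.3]
finger_gap: 0.1
grip_force: 5.0
```

Emit:
{"op": "move_arm", "data": {
  "rows": [0,0,0.03,0,0,0,0,0]
}}

```text
time: 20.72
position: [462.3, 156.4, 134.4]
tcp_rot: [180.0, 0.1, 163.5]
contact_force: [-4.0, -1.4, 12.8]
finger_gap: 0.3
grip_force: 6.2
```

Emit:
{"op": "move_arm", "data": {
  "rows": [0,0,0.02,0,0,0,0,0]
}}

```text
time: 20.98
position: [462.4, 156.5, 134.3]
tcp_rot: [180.0, 0.1, 163.5]
contact_force: [-6.4, -1.1, 18.1]
finger_gap: 0.1
grip_force: 8.8
```

The force rises with no further movement, so the lever is at its stop (TCP 134.3, 42.7 mm below rest). One last look before handing in.

```bash
python3 - <<'E'
from station import ctrl, grab_frame
import cv2
s=grab_frame('side')['frame'][:,:,::-1]
cv2.imwrite('pics/s4.png',cv2.resize(s[80:380,120:400],(560,600),interpolation=cv2.INTER_CUBIC))
o=ctrl.get_obs(); print(o['time'],o['position'],o['contact_force'])
E
```

```text
21.025 [462.31515679 156.44173854 134.30953   ] [-6.71489103 -0.96203642 17.49843964]
```

View pics/s4.png

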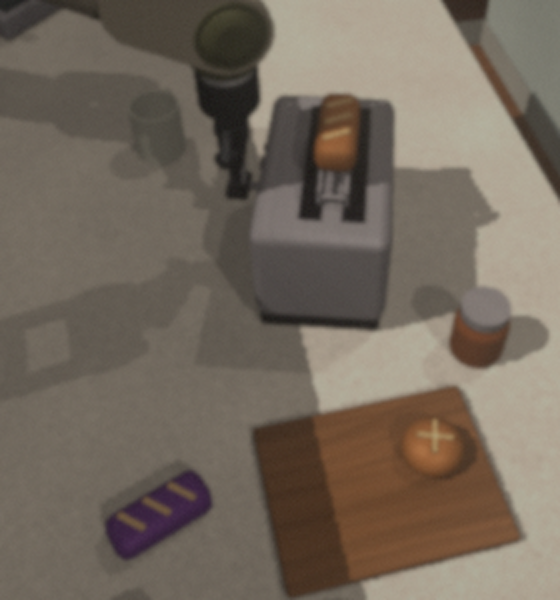

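The roll is at (337,132) on the rack, the fingers are on the lowered knob at (238,187), and the other objects haven't moved. Before handing in, I'll check numerically that the roll is centred.

```bash
python3 - <<'E'
import pickle
from h import *
np.set_printoptions(precision=1,suppress=True)
o,f,s=pickle.load(open('w3.pkl','rb')); E=wE(o,f)
c=np.array([588,118.5]); a=np.radians(73.5); A=np.array([np.cos(a),np.sin(a)]);B=np.array([A[1],-A[0]])
for n,u,v,z in[('roll far',200,103,225),('roll near',200,208,225),('rollL',176,150,225),('rollR',225,150,225),('rackfar',199,80,205),('racknear',199,214,205)]:
    P=ray_z(f,u*1.4,v*1.4,z,E)[:2]-c; print(n,P@A,P@B)
for n,u,v,z in [('S roll near',400+234,200,222),('S rack near',400+227,272,203)]:
    P=ray_z(s,230+(u-400)/4,115+v/4,z)[:2]-c; print(n,P@A,P@B)
E
```

```text
roll far 58.102840145589994 0.07849394960365855
roll near -64.8460474133882 0.05715751936631025
rollL 7.78393911350158 -26.168176980766113
rollR 7.685952673902937 27.433996268448805
rackfar 80.81453262750122 -0.8926312450888431
racknear -86.61730007151274 -1.1555197514669708
S roll near -64.75113528957114 3.636779485657092
S rack near -105.7615983156624 2.437198297396419
```

```bash
python3 -c "
from station import ticket; print(ticket.finish_job())"
```

```text
the job is handed in; nothing more can be done
None
```

The roll lies lengthwise and centred on the rack's two wires and released; I handed the job in at about 21 s with the lever held at its bottom stop with about 18 N, though no verdict came back.

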